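# Lean the rinsed grossing board on the drying easel

## Robot

A 7-joint arm with a two-finger parallel gripper is mounted at the origin on a cart in front of the work surface, level with it; the furniture and walls round the work are solid. World frame = base frame: x ahead of the robot, y to its left, z up, the work surface at z = 0. Lengths are in m, angles in rad, forces in N, time in s.
With the tool pointing down it reaches from about 0.425 to 0.825 m from the base axis. Payload 3.6 kg.
Tool frame: the origin (TCP) lies between the finger pads; the fingertips stand 22 mm ahead of it and the grasp point (between the pads) lies 3 mm ahead of it (r.tip_reach is the y of the fingertips in the tool frame, in m); y points along the fingers, x is the direction in which the jaws open and shut, and the axes are right-handed (so a half turn about y gives the same grasp; the last joint's range is limited). The gripper opens to 85 mm and grips with 20 to 120 N. Pads are 22 mm wide; open, the fingers measure 114 mm over their backs; the gripper's body (76 mm by 85 mm) begins 54 mm behind the grasp point. The pads swing forward as they close: fully open they stand 13 mm farther back than shut.
Start: joints at [-1.375, 0.615, -0.013, 1.423, 0.008, 1.103, -0.04], TCP at [0.143, 0.634, 0.253] pointing down, gripper open.
Joint ranges: [-3.12, 3.12], [-0.3, 2.06], [-1.34, 1.32], [0.26, 2.42], [-1.36, 4.5], [0.01, 1.98], [-2.84, 2.84]. Speed limits (rad/s): [2.79, 2.79, 3.14, 3.14, 3.14, 3.14, 3.14].

## Interface

Orientations are given as a 3x3 rotation matrix whose columns are the frame's x, y, z axes.
In Python, from station import observe, snapshot, camera_model, job_done, r gives the robot as it stands. The module is installed in compiled form; this text tells all that it offers.
- The arm moves only by the tool servo_tool, never from a script. Its argument "moves" is a list of rows, each an object with "grip": the closure, from 0 (fully open) to 1 (shut); "offset": the shift along the tool's x, y, z in mm, a list of three; "turn": the turn, a rotation vector about the tool's x, y, z in degrees, a list of three. In form: [{"grip": grip, "offset": [tx, ty, tz], "turn": [ax, ay, az]}, ...]. A call has 1 to 8 rows; each row shifts and turns the pose as measured when the row begins, along the tool's axes as they then stand; what a row does not reach is not made up. A row lasts 1/10 s, in which the tool goes at most 50 mm and 8.59 degrees, less where a joint would pass 70% of its speed; a pose out of reach is approached as far as the arm can. A call with a gripper value outside its range is refused whole. The fingers move at their own pace and stop on an object; "force" is the grip in N (left out, the last holds). Time passes only in rows, so rows that do not move let the fingers close. It gives the time, the measured TCP pose, the force and the opening at its end, in the units of the state.
- observe(): the state, without advancing time (a new reading comes with each control period).
- snapshot(name): name is "scene" or "top" or "wrist"; returns the picture (400x640x3 uint8, blue, green, red); there is no depth.
- camera_model(name): a dict with "fovy" (degrees; the focal length in pixels is half the picture's height over the tangent of half this angle, whatever the lens; pixels are square), "cx", "cy" (the principal point, pixels), "camera_from_world" (4x4, takes a point from world to camera coordinates). Camera axes: x right, y up, looking along -z (the intrinsics and any distortion apply to the point x, -y, -z); pixel columns grow to the right and rows downward; lengths in m; the calibration is good to about 2 mm. A picture is of the moment at which its call begins: read the wrist's pose just before it. camera_model takes no time and is no camera call; for the wrist camera it gives the pose at the moment of the call.
- job_done(): hands the job in, once; it reports no verdict.
The state is a dict: "time": time; "joint_pos": joint angles; "qd": joint speeds; "tau": joint torques, N m; "tcp_pos": TCP position; "eef_rot": TCP orientation; "ft_force": force on the tool from outside, world axes, zero at the start; "torque": the same for the moment, N m; "gripper_width": finger opening in m.
Only numpy, scipy, OpenCV 4.12 (cv2) and the standard library are available. Lean on these libraries where they do the work, as an engineer would, in place of code of your own. Each camera call takes 0.05 s, during which the arm holds its last target.

## Task

Take the rinsed blue board out of the white drip tray and stand it on the grey easel to dry: lower edge on the black ledge behind its lip, back lying flat against both leaning arms, in the middle from side to side. The ledge's height is not known, so feel for it: set the board down gently while still holding it, neither ramming it nor letting it drop, then let go so that it stays without sliding. Leave the other things on the bench where they are.

Things in the scene. Friction and masses are not known exactly. Their poses are not given: they have to be found in the camera images.
- board_center (a point): Centre of the blue plastic grossing board with a thin white border line, loose, 0.12 to 0.24 kg: 140 mm wide (y), 130 mm high (z, up its face to the upper edge), 10 mm thick (x, from front face to back face). It starts on edge in the tray, leaning back 24 degrees from vertical; its upper 50 mm are free on both faces. Nothing clips it: draw it out upwards along its z.
- tray: White drip tray, 150 (x) by 180 (y) by 20 mm high, fixed to the bench. Origin at the centre of its underside, z up. On it a wire rest: the board's lower edge stands in two low notches and its back leans, towards the tray's +x, on two wires 46 mm either side of the middle that reach about 80 mm up the board.
- easel: Grey easel, fixed, foot 160 (x) by 120 (y) mm, about 145 mm high, leaning towards its own +x. Origin at the centre of its foot, z up. A black ledge 150 mm wide is clamped firmly square to its two leaning arms; its lip, 8 mm high, is 16 mm in front of the arm faces. Between lies a soft rubber strip, giving 1 mm per 2 N, at most 4 mm. The ledge's place along the arms differs each time.
- easel_arms: The easel's two aluminium arms, leaning 32 degrees from vertical. Origin on the plane of their front faces, midway between them, 22 mm above the bench; z up along the arms, -x out of their front (board) side. 14 mm wide, centred at y = +-52 mm, from z = -14 to +145 mm, open between. The ledge's rubber is at z = 14 to 62 mm, not reported: see it or find it by touch.
- slide_box: Bystander: green and white card slide box, 35x86x29 mm, lying on the bench. Origin at the centre of its underside.
- petri_1: Bystander: white round dish, 58 mm across, 15 mm high. Origin at the centre of its underside.
- tape_roll: Bystander: beige tape roll, 61 mm across, 19 mm high. Origin at the centre of its underside.
- bottle_3: Bystander: pink bottle with white cap, 52 mm across, 100 mm high. Origin at the centre of its underside.
- marker_2: Bystander: red and white marker lying on the bench, 124 mm long. Origin at the centre of its underside.
- timer: Bystander: small white timer, 28x66x58 mm. Origin at the centre of its underside.
- beaker_1: Bystander: pale plastic beaker, 54 mm across, 62 mm high. Origin at the centre of its underside.
- board: The same blue board; origin at the middle of its lower edge, axes as at its centre point (which lies 65 mm up its z).

How it is judged:
By the outcome, as a careful person would: the job done as asked, in the order asked, and still so for the second after the job is handed in, with the robot touching nothing.
It also fails if it takes over 42 s, if anything falls off the work surface, if the arm or the gripper's body presses on something with over 40 N, if the wrist force passes 120 N, or if a joint passes its speed limit or range.

## Working session

There is one attempt and no reset: what is moved stays moved. The work goes in short steps, Python scripts to look and compute and a tool call to move; the robot and the scene stay as the last step left them, time stands still between calls to the robot, and variables do not carry over. Pictures are saved under pics/ and viewed, and the job is handed in when it is done.

Besides the shell and the picture viewer there is one more tool, called after ">>>" as a command line: name --argument value ..., lists and objects as JSON in quotes. servo_tool: Moves the arm, as the interface text tells. Its arguments: {"type":"object","properties":{"moves":{"type":"array"},"force":{"type":"number"}},"required":["moves"]}

```bash
mkdir -p pics; ls; python3 - <<'E'
from station import observe, snapshot, camera_model, r
import cv2, numpy as np
s=observe(); print(s)
for n in ("scene","top","wrist"):
    m=camera_model(n); print(n,m)
    cv2.imwrite(f"pics/{n}0.png",snapshot(n))
print(r.tip_reach)
E
```

```text
pics
{'time': 0.0, 'joint_pos': array([-1.3754783 ,  0.61592334, -0.01265071,  1.42493247,  0.00812883,
        1.10342305, -0.04040607]), 'qd': array([ 0.00133552, -0.00019876,  0.00028509,  0.00012461, -0.0002185 ,
       -0.00087109,  0.00208035]), 'tau': array([-3.43513038e-04, -4.69216919e+01,  2.59338543e-01, -1.71036261e+01,
        9.96466842e-03,  9.67235479e-03, -1.12584416e-06]), 'tcp_pos': array([0.14282202, 0.63336723, 0.25212421]), 'eef_rot': array([[ 2.19903493e-01, -5.35101338e-04, -9.75521485e-01],
       [ 9.75518072e-01, -2.58071447e-03,  2.19904140e-01],
       [-2.63521341e-03, -9.99996527e-01, -4.55071007e-05]]), 'ft_force': array([-0.615041  , -0.1145529 ,  0.61490655]), 'torque': array([ 0.0022167 , -0.00413083, -0.00498786]), 'gripper_width': 0.08562289222550916}
scene {'fovy': 57.68525791413589, 'cx': 317.58516641788106, 'cy': 192.27633677501106, 'camera_from_world': array([[ 0.50186667, -0.86490702, -0.00810468, -0.25700014],
       [ 0.63250777,  0.36059232,  0.6854977 , -0.41514454],
       [-0.58996929, -0.34915472,  0.72802968, -0.69628655],
       [ 0.        ,  0.        ,  0.        ,  1.        ]])}
top {'fovy': 52.093703355128056, 'cx': 320.57257525044974, 'cy': 200.78719364723355, 'camera_from_world': array([[-0.02145354, -0.99962698,  0.01690113,  0.04068806],
       [ 0.99759548, -0.0202895 ,  0.06626909, -0.55641535],
       [-0.06590145,  0.0182822 ,  0.99765864, -1.14152717],
       [ 0.        ,  0.        ,  0.        ,  1.        ]])}
wrist {'fovy': 60.66031515185658, 'cx': 316.44672649155996, 'cy': 199.45700682081278, 'camera_from_world': array([[ 0.21935112,  0.9756427 , -0.00252979, -0.64801125],
       [-0.92634256,  0.20745186, -0.31440926,  0.0405439 ],
       [-0.30622629,  0.07130948,  0.94928416, -0.38046028],
       [ 0.        ,  0.        ,  0.        ,  1.        ]])}
0.022
```

View pics/scene0.png

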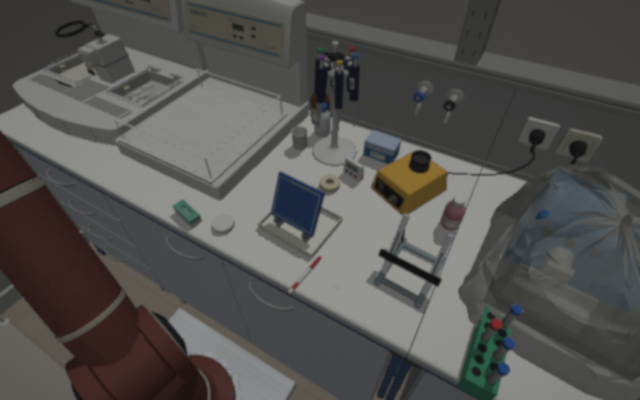

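View pics/top0.png

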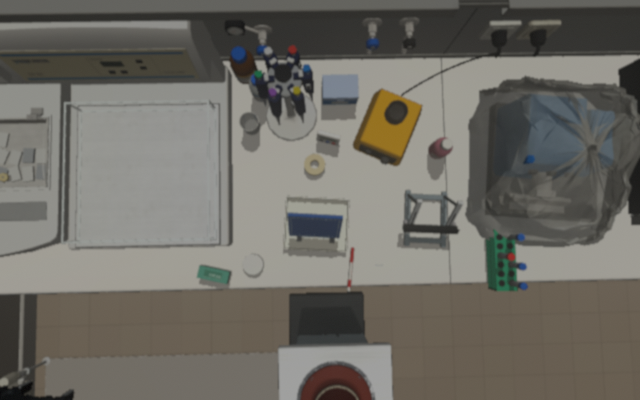

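View pics/wrist0.png

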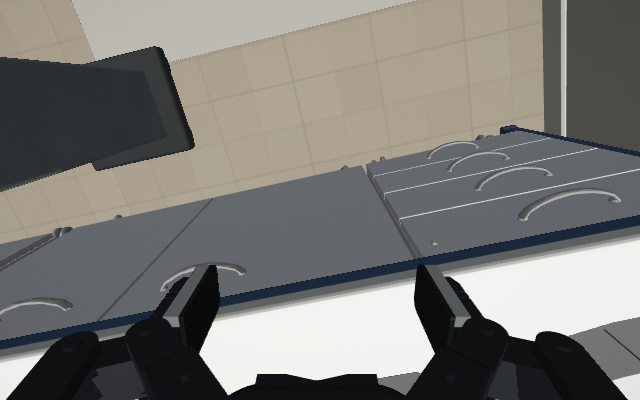

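```bash
python3 - <<'E'
import cv2
a=cv2.imread("pics/top0.png"); b=cv2.imread("pics/scene0.png")
def up(im,x0,y0,x1,y1,k,n): cv2.imwrite(n,cv2.resize(cv2.convertScaleAbs(im[y0:y1,x0:x1],alpha=1.5),None,fx=k,fy=k,interpolation=cv2.INTER_CUBIC))
up(a,270,170,370,260,8,"pics/t_board.png")
up(a,390,170,480,260,6,"pics/t_easel.png")
up(b,240,160,350,260,7,"pics/s_board.png")
up(b,360,200,460,310,5,"pics/s_easel.png")
E
```

```text
(no output)
```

View pics/t_board.png

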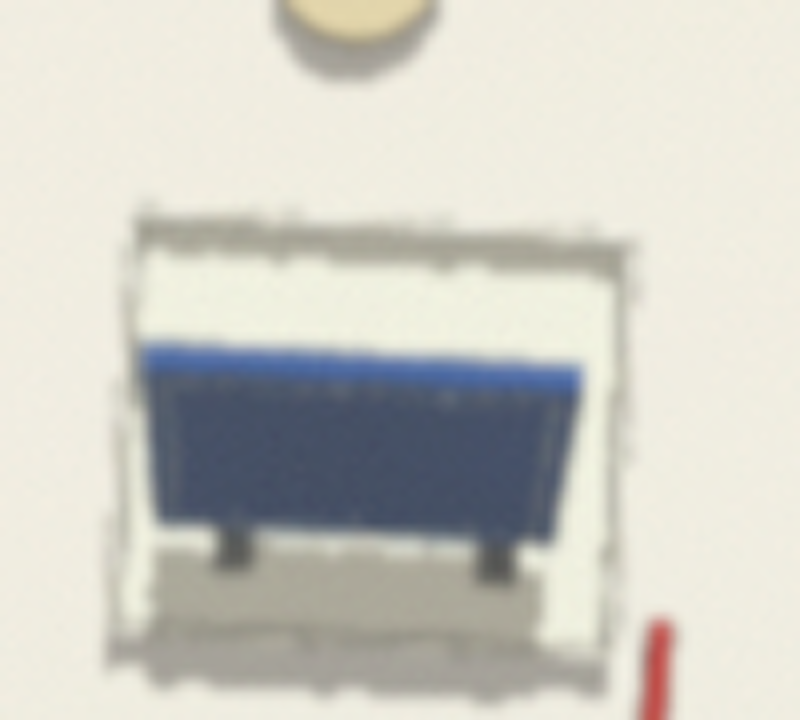

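View pics/t_easel.png

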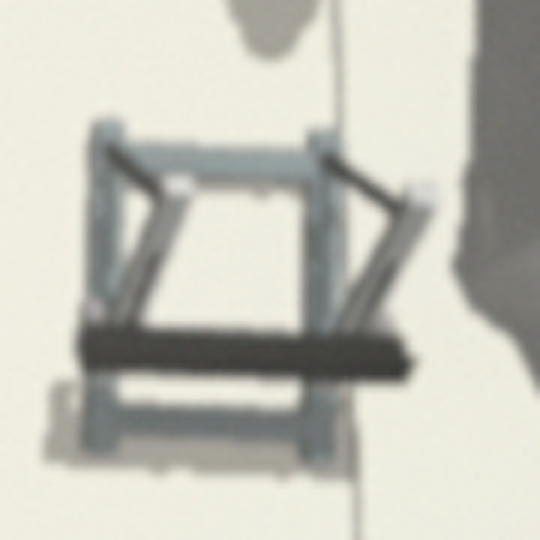

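View pics/s_board.png

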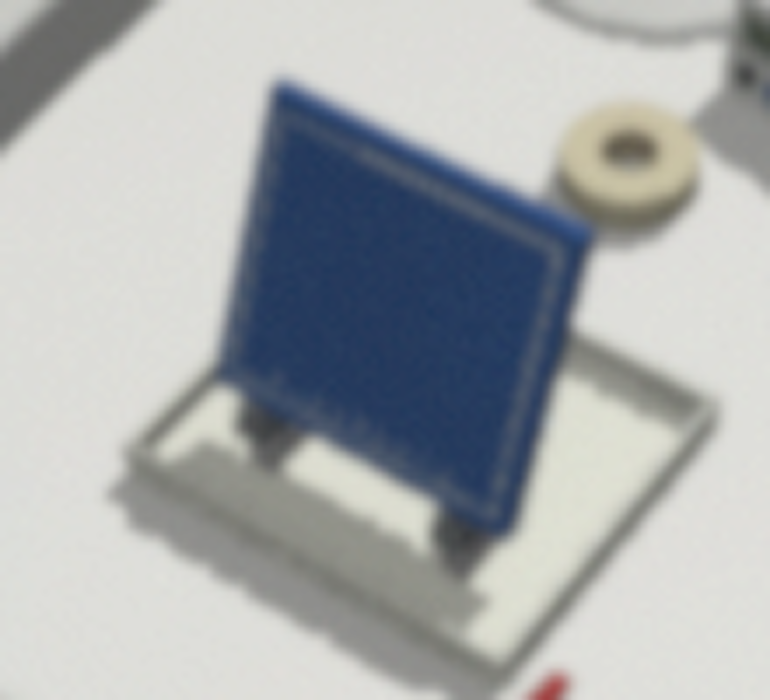

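View pics/s_easel.png

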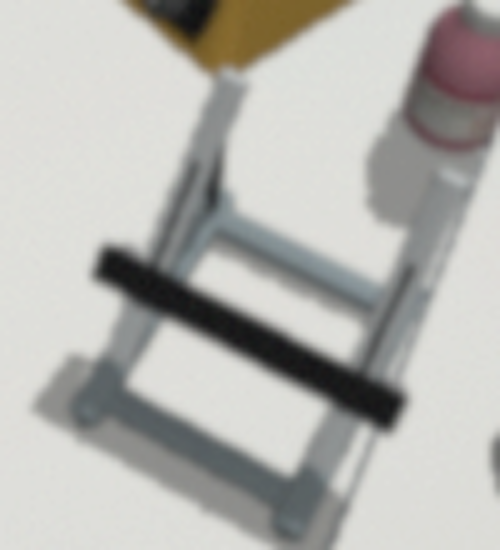

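```bash
cat > h.py <<'E'
import numpy as np, cv2
from station import observe, snapshot, camera_model, r
def cam(m):
    T=np.array(m["camera_from_world"]); f=200/np.tan(np.radians(m["fovy"]/2)); return T,f,m["cx"],m["cy"]
def ray(m,p):
    T,f,cx,cy=cam(m); d=np.array([(p[0]-cx)/f,-(p[1]-cy)/f,-1.0]); R=T[:3,:3]
    return -R.T@T[:3,3], R.T@d/np.linalg.norm(d)
def proj(m,P):
    T,f,cx,cy=cam(m); c=T[:3,:3]@np.asarray(P)+T[:3,3]
    return np.array([cx+f*c[0]/-c[2], cy+f*c[1]/c[2]])
def tri(a,b):
    (o1,d1),(o2,d2)=a,b
    A=np.stack([d1,-d2],1); s,*_=np.linalg.lstsq(A,o2-o1,rcond=None)
    p,q=o1+s[0]*d1,o2+s[1]*d2
    return (p+q)/2, np.linalg.norm(p-q)*1000
def onz(m,p,z):
    o,d=ray(m,p); return o+d*(z-o[2])/d[2]
def crop(o,k,u,v): return (o[0]+(u+.5)/k-.5, o[1]+(v+.5)/k-.5)
E
python3 - <<'E'
from h import *
T=camera_model("top"); S=camera_model("scene")
np.set_printoptions(precision=4,suppress=True)
tb=lambda u,v:crop((270,170),8,u,v); sb=lambda u,v:crop((240,160),7,u,v)
te=lambda u,v:crop((390,170),6,u,v); se=lambda u,v:crop((360,200),5,u,v)
pts={"board back top L":(tb(138,345),sb(281,76)),"back top R":(tb(582,366),sb(597,235)),
"front bot L":(tb(156,522),sb(220,377)),"front bot R":(tb(553,545),sb(497,530)),
"ledge L":(te(80,325),se(108,245)),"ledge R":(te(410,342),se(408,400)),
"arm L top":(te(178,185),se(232,72)),"arm R top":(te(422,190),se(454,176))}
for k,(a,b) in pts.items():
    p,e=tri(ray(T,a),ray(S,b)); print(k,p,"gap mm %.1f"%e)
# tray corners z=0.02 top rim
for n,c in {"tl":(135,218),"tr":(632,245),"bl":(110,650),"br":(603,690)}.items(): print(n,onz(T,tb(*c),.02))
# easel foot at height ~.01
for n,c in {"tl":(90,125),"tr":(338,135),"bl":(85,452),"br":(330,460)}.items(): print("foot",n,onz(T,te(*c),.01))
for n,c in {"front L":(75,415),"front R":(295,530)}.items(): print("footS",n,onz(S,se(*c),.0))
E
```

```text
board back top L [0.5205 0.1167 0.1462] gap mm 0.2
back top R [ 0.511  -0.0226  0.143 ] gap mm 0.3
front bot L [0.4635 0.1186 0.0315] gap mm 0.9
front bot R [ 0.4513 -0.017   0.0379] gap mm 3.7
ledge L [ 0.4866 -0.1928  0.0609] gap mm 1.5
ledge R [ 0.4756 -0.3425  0.0622] gap mm 2.1
arm L top [ 0.5444 -0.2182  0.1452] gap mm 0.7
arm R top [ 0.5405 -0.3235  0.1404] gap mm 0.7
tl [0.5702 0.1253 0.02  ]
tr [ 0.5571 -0.0502  0.02  ]
bl [0.4187 0.1365 0.02  ]
br [ 0.4009 -0.036   0.02  ]
foot tl [ 0.5826 -0.2127  0.01  ]
foot tr [ 0.5754 -0.3317  0.01  ]
foot bl [ 0.4272 -0.2049  0.01  ]
foot br [ 0.4208 -0.3214  0.01  ]
footS front L [ 0.4295 -0.2072  0.    ]
footS front R [ 0.4257 -0.319   0.    ]
```

```bash
python3 - <<'E'
from h import *
np.set_printoptions(precision=4,suppress=True)
s=observe(); m=camera_model("wrist"); R=s["eef_rot"]
o,d=ray(m,(m["cx"],m["cy"]))
print(R.T@(o-s["tcp_pos"]), R.T@d, "imgx",R.T@m["camera_from_world"][0,:3])
# target hover poses
from scipy.spatial.transform import Rotation as Ro
yaw=np.radians(-3.9)
def frame(lean,yaw):
    zb=np.array([np.sin(lean)*np.cos(yaw),np.sin(lean)*np.sin(yaw),np.cos(lean)])
    xb=np.array([np.cos(lean)*np.cos(yaw),np.cos(lean)*np.sin(yaw),-np.sin(lean)])
    return np.stack([xb,np.cross(zb,xb),zb],1)
B=frame(np.radians(24),yaw); Rt=np.stack([B[:,0],-B[:,2],np.cross(B[:,0],-B[:,2])],1)
print(Rt, np.degrees(Ro.from_matrix(R.T@Rt).as_rotvec()))
E
```

```text
[-0.0007 -0.1201  0.0815] [ 0.0001  0.9493 -0.3144] imgx [1.     0.0001 0.0006]
[[ 0.9114 -0.4058  0.068 ]
 [-0.0621  0.0277  0.9977]
 [-0.4067 -0.9135  0.    ]] [17.0678 79.8955 19.7253]
```

```bash
cat >> h.py <<'E'
from scipy.spatial.transform import Rotation as Ro
def frame(lean,yaw):
    zb=np.array([np.sin(lean)*np.cos(yaw),np.sin(lean)*np.sin(yaw),np.cos(lean)])
    xb=np.array([np.cos(lean)*np.cos(yaw),np.cos(lean)*np.sin(yaw),-np.sin(lean)])
    return np.stack([xb,np.cross(zb,xb),zb],1)
def tool(B): return np.stack([B[:,0],-B[:,2],B[:,1]],1)
def plan(P,Rt,n,show=8,grip=0):
    s=observe(); p=s["tcp_pos"]; R=s["eef_rot"]
    w=Ro.from_matrix(R.T@Rt).as_rotvec()/n; dp=(np.array(P)-p)/n
    print("t",s["time"],"tcp",p.round(4),"F",s["ft_force"].round(2),"w",round(s["gripper_width"],4))
    print("dist",dp*n*1000,"rot",np.degrees(w)*n)
    for k in range(min(n,show)):
        print({"grip":grip,"offset":[float(x) for x in (R.T@dp*1000).round(1)],"turn":[float(x) for x in np.degrees(w).round(2)]})
        R=R@Ro.from_rotvec(w).as_matrix()
E
python3 - <<'E'
from h import *
np.set_printoptions(precision=4,suppress=True)
plan([.5396,.0454,.2106],tool(frame(np.radians(24),np.radians(-3.9))),16)
E
```

```text
t 0.15 tcp [0.1429 0.6335 0.2524] F [0.26 0.23 0.48] w 0.0858
dist [ 396.7437 -588.136   -41.7739] rot [17.0678 79.8955 19.7253]
{'grip': 0, 'offset': [-30.4, 2.7, -32.3], 'turn': [1.07, 4.99, 1.23]}
{'grip': 0, 'offset': [-27.4, 2.7, -34.8], 'turn': [1.07, 4.99, 1.23]}
{'grip': 0, 'offset': [-24.2, 2.6, -37.1], 'turn': [1.07, 4.99, 1.23]}
{'grip': 0, 'offset': [-20.8, 2.3, -39.2], 'turn': [1.07, 4.99, 1.23]}
{'grip': 0, 'offset': [-17.3, 2.0, -40.9], 'turn': [1.07, 4.99, 1.23]}
{'grip': 0, 'offset': [-13.6, 1.6, -42.2], 'turn': [1.07, 4.99, 1.23]}
{'grip': 0, 'offset': [-9.9, 1.0, -43.3], 'turn': [1.07, 4.99, 1.23]}
{'grip': 0, 'offset': [-6.1, 0.4, -44.0], 'turn': [1.07, 4.99, 1.23]}
```

>>> servo_tool --moves '[{"grip":0,"offset":[-30,0,-32],"turn":[1,5,1.2]},{"grip":0,"offset":[-27,0,-35],"turn":[1,5,1.2]},{"grip":0,"offset":[-24,0,-37],"turn":[1,5,1.2]},{"grip":0,"offset":[-21,0,-39],"turn":[1,5,1.2]},{"grip":0,"offset":[-17,0,-41],"turn":[1,5,1.2]},{"grip":0,"offset":[-14,0,-42],"turn":[1,5,1.2]},{"grip":0,"offset":[-10,0,-43],"turn":[1,5,1.2]},{"grip":0,"offset":[-6,0,-44],"turn":[1,5,1.2]}]'

```text
time: 0.95
tcp_pos: [0.3378, 0.3361, 0.2431]
eef_rot: [[0.779, -0.216, -0.588], [0.59, -0.065, 0.805], [-0.212, -0.974, 0.077]]
ft_force: [0.8, 0.1, 0.2]
gripper_width: 0.0851
```

```bash
python3 - <<'E'
from h import *
np.set_printoptions(precision=4,suppress=True)
plan([.5396,.0454,.2106],tool(frame(np.radians(24),np.radians(-3.9))),12);print(observe()["joint_pos"])
E
```

```text
t 0.95 tcp [0.3378 0.3361 0.2431] F [0.75 0.12 0.25] w 0.0851
dist [ 201.7707 -290.6903  -32.4639] rot [ 8.4681 39.4241  9.6679]
{'grip': 0, 'offset': [-0.6, 0.6, -29.6], 'turn': [0.71, 3.29, 0.81]}
{'grip': 0, 'offset': [1.1, 0.2, -29.6], 'turn': [0.71, 3.29, 0.81]}
{'grip': 0, 'offset': [2.8, -0.2, -29.5], 'turn': [0.71, 3.29, 0.81]}
{'grip': 0, 'offset': [4.5, -0.6, -29.3], 'turn': [0.71, 3.29, 0.81]}
{'grip': 0, 'offset': [6.1, -1.0, -29.0], 'turn': [0.71, 3.29, 0.81]}
{'grip': 0, 'offset': [7.8, -1.5, -28.5], 'turn': [0.71, 3.29, 0.81]}
{'grip': 0, 'offset': [9.3, -2.0, -28.0], 'turn': [0.71, 3.29, 0.81]}
{'grip': 0, 'offset': [10.9, -2.4, -27.4], 'turn': [0.71, 3.29, 0.81]}
[-0.8769  0.4571  0.1616  1.788  -0.1847  1.1173  0.0143]
```

>>> servo_tool --moves '[{"grip":0,"offset":[0,0,-44],"turn":[1,4.9,1.2]},{"grip":0,"offset":[2.5,0,-44],"turn":[1,4.9,1.2]},{"grip":0,"offset":[5,-0.5,-44],"turn":[1,4.9,1.2]},{"grip":0,"offset":[8,-1,-44],"turn":[1,4.9,1.2]},{"grip":0,"offset":[10,-2,-43],"turn":[1,4.9,1.2]},{"grip":0,"offset":[13,-2.5,-42],"turn":[1,4.9,1.2]},{"grip":0,"offset":[15,-3,-40],"turn":[1,4.9,1.2]},{"grip":0,"offset":[17,-4,-39],"turn":[1,4.9,1.2]}]'

```text
time: 1.75
tcp_pos: [0.5183, 0.0228, 0.2115]
eef_rot: [[0.909, -0.407, 0.087], [-0.082, 0.029, 0.996], [-0.408, -0.913, -0.007]]
ft_force: [0.9, 1.3, 0.4]
gripper_width: 0.0854
```

```bash
python3 - <<'E'
from h import *
np.set_printoptions(precision=4,suppress=True)
plan([.5396,.0454,.2106],tool(frame(np.radians(24),np.radians(-3.9))),2);print(observe()["joint_pos"])
import pickle
m=camera_model("wrist"); im=snapshot("wrist"); cv2.imwrite("pics/w1.png",im); pickle.dump(m,open("w1.pkl","wb"))
cv2.imwrite("pics/w1b.png",cv2.convertScaleAbs(im,alpha=1.3))
E
```

```text
t 1.75 tcp [0.5183 0.0228 0.2115] F [0.86 1.3  0.44] w 0.0854
dist [21.3084 22.6482 -0.9414] rot [-0.0491 -1.162  -0.0853]
{'grip': 0, 'offset': [8.9, -3.6, 12.2], 'turn': [-0.02, -0.58, -0.04]}
{'grip': 0, 'offset': [9.1, -3.6, 12.1], 'turn': [-0.02, -0.58, -0.04]}
[-0.2949  0.6845  0.4125  1.5634 -0.2539  1.3767  0.1036]
```

View pics/w1b.png

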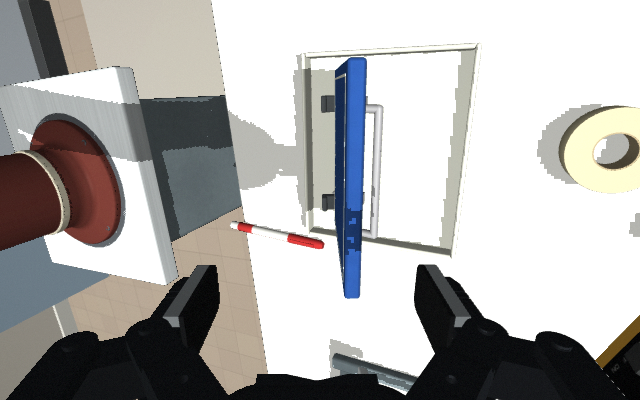

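```bash
python3 - <<'E'
from h import *
import pickle
np.set_printoptions(precision=4,suppress=True)
im=cv2.imread("pics/w1.png"); m=pickle.load(open("w1.pkl","rb"))
hsv=cv2.cvtColor(im,cv2.COLOR_BGR2HSV)
for y in (58,60,65,75,100,150,200,250,280,290,295,297,298,299):
    row=im[y,325:385].astype(int); 
    print(y,[ (325+i,tuple(row[i])) for i in range(60) if row[i][0]>row[i][2]+60][:1],[ (325+i,tuple(row[i])) for i in range(60) if row[i][0]>130 and row[i][0]>row[i][2]+60][:1],[ (325+i) for i in range(60) if row[i][0]>row[i][2]+60][-1:])
for c,n in(((40,345),"a"),((280,335),"b")):
    pass
cv2.imwrite("pics/w1c.png",cv2.resize(im[40:310,320:385],None,fx=2.2,fy=2.2,interpolation=0))
E
```

```text
58 [(349, (np.int64(91), np.int64(48), np.int64(24)))] [] [364]
60 [(348, (np.int64(106), np.int64(56), np.int64(29)))] [(350, (np.int64(134), np.int64(72), np.int64(38)))] [365]
65 [(348, (np.int64(120), np.int64(64), np.int64(34)))] [(349, (np.int64(131), np.int64(70), np.int64(38)))] [365]
75 [(347, (np.int64(84), np.int64(44), np.int64(22)))] [(349, (np.int64(132), np.int64(70), np.int64(36)))] [365]
100 [(347, (np.int64(99), np.int64(53), np.int64(28)))] [(349, (np.int64(137), np.int64(72), np.int64(38)))] [364]
150 [(347, (np.int64(123), np.int64(65), np.int64(35)))] [(349, (np.int64(141), np.int64(75), np.int64(40)))] [363]
200 [(346, (np.int64(113), np.int64(60), np.int64(32)))] [(348, (np.int64(137), np.int64(73), np.int64(39)))] [361]
250 [(348, (np.int64(147), np.int64(79), np.int64(41)))] [(348, (np.int64(147), np.int64(79), np.int64(41)))] [354]
280 [(345, (np.int64(122), np.int64(66), np.int64(35)))] [(346, (np.int64(131), np.int64(70), np.int64(36)))] [359]
290 [(345, (np.int64(128), np.int64(69), np.int64(37)))] [(346, (np.int64(137), np.int64(74), np.int64(39)))] [359]
295 [(345, (np.int64(130), np.int64(70), np.int64(38)))] [(346, (np.int64(136), np.int64(73), np.int64(38)))] [358]
297 [(345, (np.int64(124), np.int64(73), np.int64(47)))] [(346, (np.int64(136), np.int64(79), np.int64(49)))] [358]
298 [] [] []
299 [] [] []
```

```bash
python3 - <<'E'
import cv2,numpy as np
im=cv2.imread("pics/w1.png")
a=cv2.resize(im[45:85,325:385],None,fx=6,fy=6,interpolation=0)
b=cv2.resize(im[265:305,325:385],None,fx=6,fy=6,interpolation=0)
cv2.imwrite("pics/w1d.png",np.hstack([a,b]))
E
```

```text
(no output)
```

View pics/w1d.png

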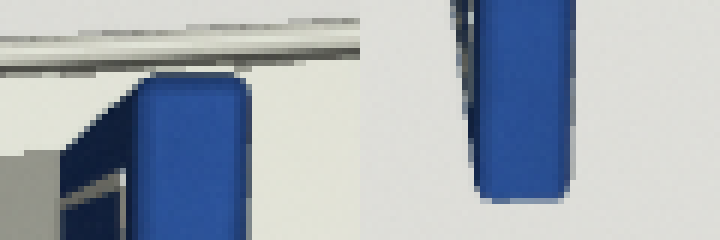

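```bash
python3 - <<'E'
from h import *
import pickle
np.set_printoptions(precision=4,suppress=True)
m=pickle.load(open("w1.pkl","rb"))
for z in (.142,.1445,.1466,.149):
    a=onz(m,(356.4,56.5),z); b=onz(m,(351.9,298.3),z); d=a-b
    print(z,a,b,np.linalg.norm(d),np.degrees(np.arctan2(-d[0],d[1])),(a+b)/2)
# tray rim corners on z=.02 (outer): 
for c in ((302,55),(480,44),(308,228),(453,256)): print(onz(m,c,.02))
E
```

```text
0.142 [0.5172 0.117  0.142 ] [ 0.507  -0.0248  0.142 ] 0.1421910792107465 -4.09369259212436 [0.5121 0.0461 0.142 ]
0.1445 [0.518  0.1168 0.1445] [ 0.5079 -0.0231  0.1445] 0.1401993241935718 -4.093692592124377 [0.513  0.0468 0.1445]
0.1466 [0.5186 0.1166 0.1466] [ 0.5087 -0.0216  0.1466] 0.13852624997914506 -4.093692592124396 [0.5137 0.0475 0.1466]
0.149 [0.5194 0.1163 0.149 ] [ 0.5096 -0.0199  0.149 ] 0.13661416516265734 -4.093692592124392 [0.5145 0.0482 0.149 ]
[0.4276 0.1365 0.02  ]
[0.5736 0.1266 0.02  ]
[ 0.417  -0.0326  0.02  ]
[ 0.5604 -0.0472  0.02  ]
```

```bash
python3 - <<'E'
from h import *
np.set_printoptions(precision=4,suppress=True)
B=frame(np.radians(24),np.radians(-4.1)); C=np.array([.513,.0468,.145])
plan(C+.06*B[:,2],tool(B),1); print(B[:,2])
E
```

```text
t 1.8 tcp [0.5204 0.0117 0.2106] F [ 2.96 -6.83  0.84] w 0.0853
dist [ 16.9369  33.3315 -10.8209] rot [ 0.3583 -2.0335  0.1107]
{'grip': 0, 'offset': [16.4, 3.8, 35.1], 'turn': [0.36, -2.03, 0.11]}
[ 0.4057 -0.0291  0.9135]
```

>>> servo_tool --moves '[{"grip":0,"offset":[8,2,18],"turn":[0,-1,0]},{"grip":0,"offset":[8,2,17],"turn":[0,-1,0]},{"grip":0,"offset":[0,0,0],"turn":[0,0,0]}]'

```text
time: 2.1
tcp_pos: [0.5379, 0.0437, 0.1978]
eef_rot: [[0.911, -0.406, 0.074], [-0.07, 0.024, 0.997], [-0.406, -0.914, -0.007]]
ft_force: [-0.2, 0.2, 0.6]
gripper_width: 0.0853
```

```bash
python3 - <<'E'
from h import *
np.set_printoptions(precision=4,suppress=True)
B=frame(np.radians(24),np.radians(-4.1)); C=np.array([.513,.0468,.145])
plan(C+.06*B[:,2],tool(B),1); plan(C-.019*B[:,2],tool(B),1); 
E
```

```text
t 2.1 tcp [0.5379 0.0437 0.1978] F [-0.15  0.22  0.58] w 0.0853
dist [-0.5414  1.3405  1.9989] rot [ 0.2846 -0.2973  0.0195]
{'grip': 0, 'offset': [-1.4, -1.6, 1.3], 'turn': [0.28, -0.3, 0.02]}
t 2.1 tcp [0.5379 0.0437 0.1978] F [-0.15  0.22  0.58] w 0.0853
dist [-32.5914   3.6379 -70.1711] rot [ 0.2846 -0.2973  0.0195]
{'grip': 0, 'offset': [-1.4, 77.4, 1.7], 'turn': [0.28, -0.3, 0.02]}
```

>>> servo_tool --moves '[{"grip":0,"offset":[-1.4,15,1.5],"turn":[0.3,-0.3,0]},{"grip":0,"offset":[0,22,0],"turn":[0,0,0]},{"grip":0,"offset":[0,22,0],"turn":[0,0,0]},{"grip":0,"offset":[0,17,0],"turn":[0,0,0]},{"grip":0,"offset":[0,0,0],"turn":[0,0,0]}]'

```text
time: 2.6
tcp_pos: [0.5033, 0.0579, 0.1273]
eef_rot: [[0.912, -0.406, 0.052], [-0.045, 0.027, 0.999], [-0.407, -0.913, 0.007]]
ft_force: [0.0, -0.5, 0.3]
gripper_width: 0.0849
```

```bash
python3 - <<'E'
from h import *
np.set_printoptions(precision=4,suppress=True)
B=frame(np.radians(24),np.radians(-4.1)); C=np.array([.513,.0468,.145])
plan(C-.019*B[:,2],tool(B),1); 
im=snapshot("wrist"); cv2.imwrite("pics/w2.png",cv2.convertScaleAbs(im,alpha=1.3))
E
```

```text
t 2.6 tcp [0.5033 0.0579 0.1273] F [ 0.01 -0.54  0.26] w 0.0849
dist [  1.9799 -10.533    0.3203] rot [ 0.1018  1.1935 -0.0124]
{'grip': 0, 'offset': [2.1, -1.4, -10.4], 'turn': [0.1, 1.19, -0.01]}
```

View pics/w2.png

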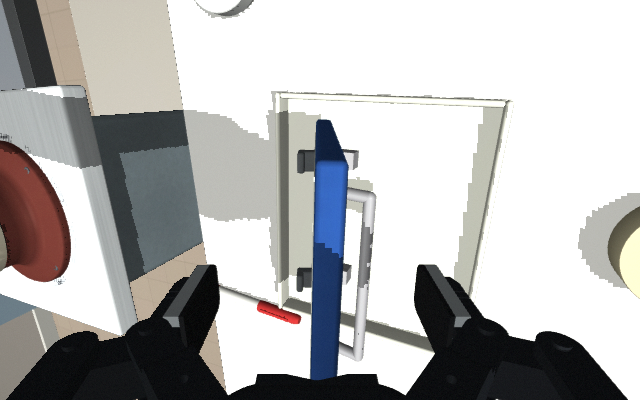

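>>> servo_tool --moves '[{"grip":0,"offset":[1,-1,-5],"turn":[0,0.6,0]},{"grip":0,"offset":[1,0,-4],"turn":[0,0.4,0]},{"grip":0,"offset":[0,0,0],"turn":[0,0,0]},{"grip":0,"offset":[0,0,0],"turn":[0,0,0]}]'

```text
time: 3.05
tcp_pos: [0.5092, 0.049, 0.1312]
eef_rot: [[0.915, -0.397, 0.066], [-0.06, 0.027, 0.998], [-0.398, -0.917, 0.001]]
ft_force: [-0.7, 0.5, -0.7]
gripper_width: 0.0857
```

```bash
python3 - <<'E'
from h import *
import pickle
np.set_printoptions(precision=4,suppress=True)
B=frame(np.radians(24),np.radians(-4.1)); C=np.array([.513,.0468,.145])
plan(C-.019*B[:,2],tool(B),1); 
m=camera_model("wrist");im=snapshot("wrist"); cv2.imwrite("pics/w3r.png",im);pickle.dump(m,open("w3.pkl","wb")); cv2.imwrite("pics/w3.png",cv2.convertScaleAbs(im,alpha=1.3))
E
```

```text
t 3.05 tcp [0.5092 0.049  0.1312] F [-0.66  0.51 -0.71] w 0.0857
dist [-3.894  -1.675  -3.5813] rot [0.094  0.3009 0.5377]
{'grip': 0, 'offset': [-2.0, 4.8, -1.9], 'turn': [0.09, 0.3, 0.54]}
```

View pics/w3.png

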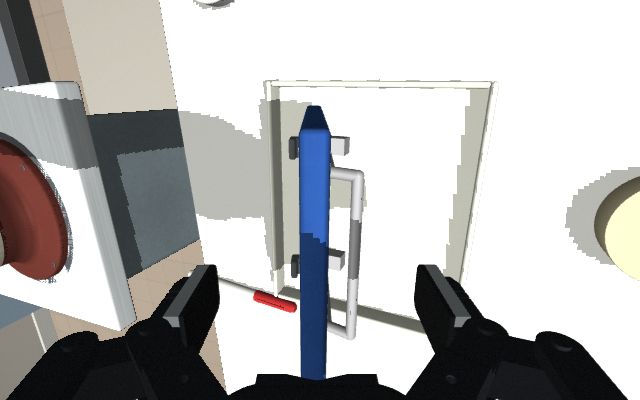

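>>> servo_tool --moves '[{"grip":0,"offset":[-1,4,-1.5],"turn":[0,0.2,0.4]},{"grip":0,"offset":[0,0,0],"turn":[0,0,0]},{"grip":0,"offset":[0,0,0],"turn":[0,0,0]}]'

```text
time: 3.4
tcp_pos: [0.5067, 0.0472, 0.128]
eef_rot: [[0.912, -0.403, 0.07], [-0.064, 0.028, 0.998], [-0.404, -0.915, -0.001]]
ft_force: [0.4, 0.0, 0.2]
gripper_width: 0.0855
```

```bash
python3 - <<'E'
from h import *
np.set_printoptions(precision=4,suppress=True)
B=frame(np.radians(24),np.radians(-4.1)); C=np.array([.513,.0468,.145])
plan(C-.019*B[:,2],tool(B),1); 
E
```

```text
t 3.4 tcp [0.5067 0.0472 0.128 ] F [0.39 0.05 0.19] w 0.0855
dist [-1.3595  0.1178 -0.3398] rot [0.0775 0.0549 0.1477]
{'grip': 0, 'offset': [-1.1, 0.9, 0.0], 'turn': [0.08, 0.05, 0.15]}
```

>>> servo_tool --moves '[{"grip":0.6,"offset":[0,0,0],"turn":[0,0,0]},{"grip":0.7,"offset":[0,0,0],"turn":[0,0,0]},{"grip":0.8,"offset":[0,0,0],"turn":[0,0,0]},{"grip":0.9,"offset":[0,0,0],"turn":[0,0,0]},{"grip":1,"offset":[0,0,0],"turn":[0,0,0]},{"grip":1,"offset":[0,0,0],"turn":[0,0,0]}]' --force 40

```text
time: 4.0
tcp_pos: [0.5062, 0.0474, 0.1281]
eef_rot: [[0.912, -0.405, 0.07], [-0.064, 0.028, 0.998], [-0.406, -0.914, -0.001]]
ft_force: [-0.1, 0.9, 1.4]
gripper_width: 0.0094
```

```bash
python3 - <<'E'
from h import *
np.set_printoptions(precision=4,suppress=True)
B=frame(np.radians(24),np.radians(-4.1)); C=np.array([.513,.0468,.145])
plan(C-.019*B[:,2],tool(B),1); 
im=snapshot("wrist"); cv2.imwrite("pics/w4.png",cv2.convertScaleAbs(im,alpha=1.3))
E
```

```text
t 4.0 tcp [0.5062 0.0474 0.1281] F [-0.12  0.86  1.36] w 0.0094
dist [-0.92   -0.0914 -0.4136] rot [0.073  0.0612 0.0634]
{'grip': 0, 'offset': [-0.7, 0.7, -0.2], 'turn': [0.07, 0.06, 0.06]}
```

View pics/w4.png

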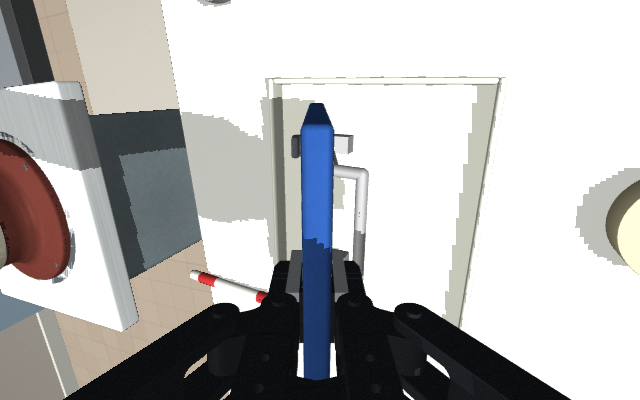

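>>> servo_tool --moves '[{"grip":1,"offset":[0,-6,0],"turn":[0,0,0]},{"grip":1,"offset":[0,-12,0],"turn":[0,0,0]},{"grip":1,"offset":[0,-18,0],"turn":[0,0,0]},{"grip":1,"offset":[0,-22,0],"turn":[0,0,0]},{"grip":1,"offset":[0,-22,0],"turn":[0,0,0]},{"grip":1,"offset":[0,-20,0],"turn":[0,0,0]},{"grip":1,"offset":[0,-10,0],"turn":[0,0,0]},{"grip":1,"offset":[0,0,0],"turn":[0,0,0]}]'

```text
time: 4.85
tcp_pos: [0.5553, 0.0439, 0.2353]
eef_rot: [[0.914, -0.399, 0.069], [-0.064, 0.026, 0.998], [-0.399, -0.917, -0.002]]
ft_force: [-0.0, -0.5, -1.2]
gripper_width: 0.0092
```

```bash
python3 - <<'E'
from h import *
np.set_printoptions(precision=4,suppress=True)
B=frame(np.radians(24),np.radians(-4.1)); C=np.array([.513,.0468,.145])
plan(C-.019*B[:,2],tool(B),1); print(observe()["joint_pos"],observe()["torque"])
im=snapshot("wrist"); cv2.imwrite("pics/w5.png",cv2.convertScaleAbs(im,alpha=1.3))
im=snapshot("scene"); cv2.imwrite("pics/s5.png",cv2.convertScaleAbs(im,alpha=1.3))
E
```

```text
t 4.85 tcp [0.5553 0.0439 0.2353] F [-0.04 -0.47 -1.17] w 0.0092
dist [ -50.0131    3.5023 -107.6846] rot [0.1458 0.0662 0.4562]
{'grip': 0, 'offset': [-2.9, 118.7, 0.2], 'turn': [0.15, 0.07, 0.46]}
[-0.3053  0.7113  0.4051  1.4223 -0.2617  1.4781  0.0748] [-0.0437 -0.5747 -0.0211]
```

View pics/w5.png

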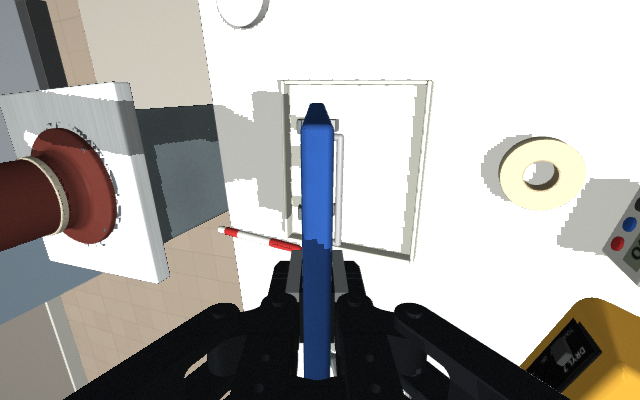

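View pics/s5.png

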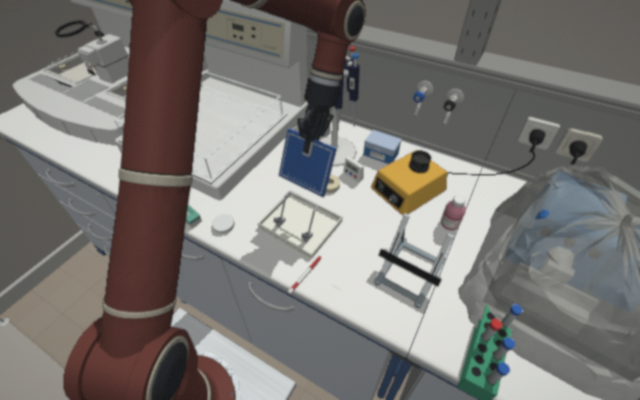

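```bash
python3 - <<'E'
from h import *
np.set_printoptions(precision=4,suppress=True)
B=frame(np.radians(32),np.radians(-3.2)); O=np.array([.4658,-.2667,.022])
plan(O+B@[-.02,0,.301],tool(B),10,10,1)
E
```

```text
t 4.95 tcp [0.5539 0.0441 0.2339] F [-0.67  0.47 -1.84] w 0.0095
dist [  54.1913 -318.7668   53.9909] rot [-0.2707 -0.7462  8.2368]
{'grip': 1, 'offset': [4.8, -8.0, -31.4], 'turn': [-0.03, -0.07, 0.82]}
{'grip': 1, 'offset': [4.7, -8.0, -31.4], 'turn': [-0.03, -0.07, 0.82]}
{'grip': 1, 'offset': [4.5, -8.1, -31.5], 'turn': [-0.03, -0.07, 0.82]}
{'grip': 1, 'offset': [4.4, -8.1, -31.5], 'turn': [-0.03, -0.07, 0.82]}
{'grip': 1, 'offset': [4.2, -8.2, -31.5], 'turn': [-0.03, -0.07, 0.82]}
{'grip': 1, 'offset': [4.0, -8.2, -31.5], 'turn': [-0.03, -0.07, 0.82]}
{'grip': 1, 'offset': [3.9, -8.2, -31.5], 'turn': [-0.03, -0.07, 0.82]}
{'grip': 1, 'offset': [3.7, -8.3, -31.5], 'turn': [-0.03, -0.07, 0.82]}
{'grip': 1, 'offset': [3.6, -8.3, -31.5], 'turn': [-0.03, -0.07, 0.82]}
{'grip': 1, 'offset': [3.4, -8.4, -31.5], 'turn': [-0.03, -0.07, 0.82]}
```

>>> servo_tool --moves '[{"grip":1,"offset":[2,-12,-12],"turn":[0,0,0.5]},{"grip":1,"offset":[4,-16,-24],"turn":[0,0,1]},{"grip":1,"offset":[5,-14,-34],"turn":[0,0,1]},{"grip":1,"offset":[5,-10,-38],"turn":[0,0,1]},{"grip":1,"offset":[5,-6,-38],"turn":[0,0,1]},{"grip":1,"offset":[5,-6,-38],"turn":[0,0,1]},{"grip":1,"offset":[4,-6,-36],"turn":[0,0,1]},{"grip":1,"offset":[3,-4,-30],"turn":[0,0,1]}]'

```text
time: 5.75
tcp_pos: [0.5966, -0.2058, 0.2747]
eef_rot: [[0.839, -0.542, 0.054], [-0.039, 0.04, 0.998], [-0.543, -0.84, 0.012]]
ft_force: [1.1, -0.3, -1.6]
gripper_width: 0.0096
```

```bash
python3 - <<'E'
from h import *
np.set_printoptions(precision=4,suppress=True)
B=frame(np.radians(32),np.radians(-3.2)); O=np.array([.4658,-.2667,.022])
plan(O+B@[-.02,0,.301],tool(B),3,10,1);print(observe()["joint_pos"])
E
```

```text
t 5.75 tcp [ 0.5966 -0.2058  0.2747] F [ 1.13 -0.3  -1.58] w 0.0096
dist [ 11.5364 -68.8658  13.1192] rot [-0.5373  0.4624 -0.8941]
{'grip': 1, 'offset': [1.7, -6.7, -22.7], 'turn': [-0.18, 0.15, -0.3]}
{'grip': 1, 'offset': [1.8, -6.6, -22.7], 'turn': [-0.18, 0.15, -0.3]}
{'grip': 1, 'offset': [1.9, -6.5, -22.7], 'turn': [-0.18, 0.15, -0.3]}
[ 0.0904  0.8996  0.428   0.9695 -0.1301  1.868   0.4064]
```

>>> servo_tool --moves '[{"grip":1,"offset":[0.5,0,-25],"turn":[-0.2,0.2,-0.5]},{"grip":1,"offset":[0.5,0,-18],"turn":[-0.2,0.2,-0.4]},{"grip":1,"offset":[0,0,-5],"turn":[0,0,0]},{"grip":1,"offset":[0,0,0],"turn":[0,0,0]}]'

```text
time: 6.15
tcp_pos: [0.5915, -0.2598, 0.2676]
eef_rot: [[0.841, -0.538, 0.064], [-0.052, 0.038, 0.998], [-0.539, -0.842, 0.004]]
ft_force: [0.1, -0.1, -0.6]
gripper_width: 0.0096
```

```bash
python3 - <<'E'
from h import *
import pickle
np.set_printoptions(precision=4,suppress=True)
B=frame(np.radians(32),np.radians(-3.2)); O=np.array([.4658,-.2667,.022])
plan(O+B@[-.02,0,.28],tool(B),1,10,1);print(observe()["joint_pos"])
m=camera_model("wrist");im=snapshot("wrist"); cv2.imwrite("pics/w6r.png",im);pickle.dump(m,open("w6.pkl","wb")); cv2.imwrite("pics/w6.png",cv2.convertScaleAbs(im,alpha=1.3))
im=snapshot("scene"); cv2.imwrite("pics/s6.png",im[100:360,230:550])
cv2.imwrite("pics/s6b.png",cv2.resize(cv2.convertScaleAbs(im[130:330,330:500],alpha=1.4),None,fx=3,fy=3,interpolation=2))
E
```

```text
t 6.15 tcp [ 0.5915 -0.2598  0.2676] F [ 0.12 -0.13 -0.64] w 0.0096
dist [  5.5522 -14.2662   2.4809] rot [-0.4473 -0.3055 -0.6107]
{'grip': 1, 'offset': [4.1, -5.6, -13.9], 'turn': [-0.45, -0.31, -0.61]}
[ 0.162   0.9269  0.4362  0.9292 -0.1086  1.8626  0.4618]
```

View pics/w6.png

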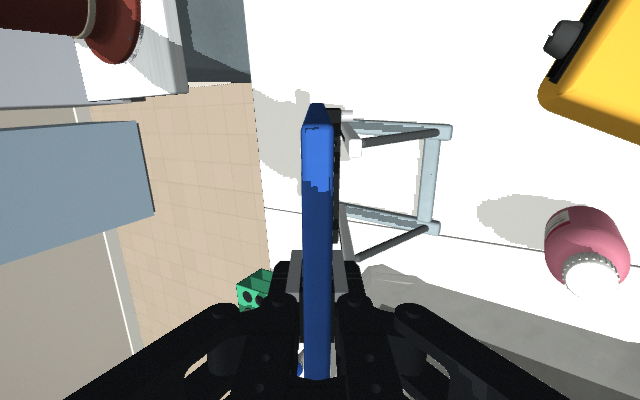

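View pics/s6b.png

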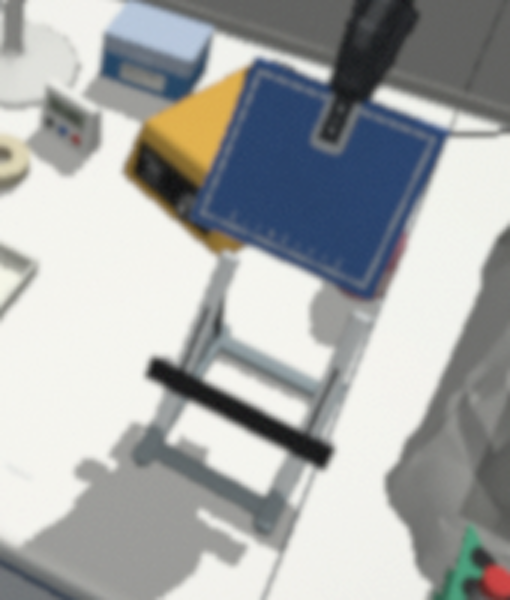

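```bash
python3 - <<'E'
import cv2
im=cv2.imread("pics/w6r.png"); cv2.imwrite("pics/w6z.png",cv2.resize(im[95:275,295:455],None,fx=4,fy=3.3*4/3.3*0.8,interpolation=2) if 0 else cv2.resize(im[95:240,295:455],None,fx=4,fy=4,interpolation=2))
E
```

```text
(no output)
```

View pics/w6z.png

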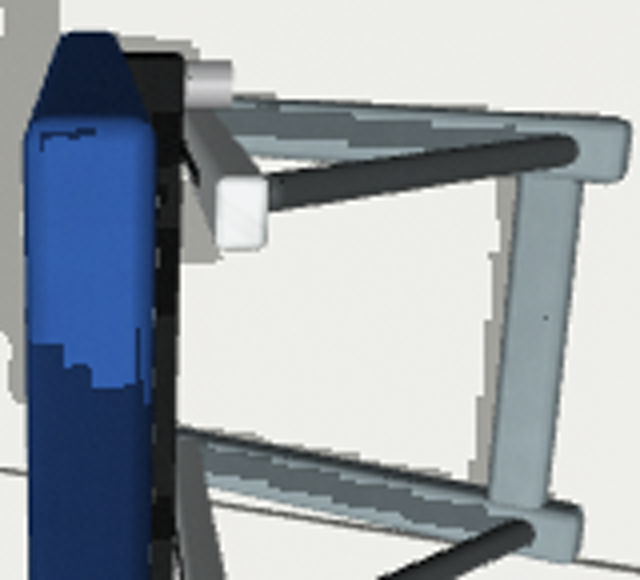

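```bash
python3 - <<'E'
from h import *
import pickle
np.set_printoptions(precision=4,suppress=True)
m=pickle.load(open("w6.pkl","rb"))
z=lambda u,v:crop((295,95),4,u,v)
h=.022+.145*np.cos(np.radians(32))
a=onz(m,z(217,180),h); b=onz(m,z(217,247),h)
print("arm L front top outer/inner",a,b,np.linalg.norm(a-b))
for zz in (0.008,.012,.016): print(zz,onz(m,z(632,122),zz),onz(m,z(583,505),zz),onz(m,z(578,562),zz),onz(m,z(600,185),zz))
# camera-based tool consistency: board top edge far corners in tool frame
s=observe();R=s["eef_rot"];print(s["tcp_pos"])
E
```

```text
arm L front top outer/inner [ 0.5434 -0.213   0.145 ] [ 0.5431 -0.2253  0.145 ] 0.012313626995728596
0.008 [ 0.5868 -0.2147  0.008 ] [ 0.58   -0.3158  0.008 ] [ 0.5794 -0.3324  0.008 ] [ 0.5801 -0.2302  0.008 ]
0.012 [ 0.5877 -0.2143  0.012 ] [ 0.5809 -0.3143  0.012 ] [ 0.5803 -0.3307  0.012 ] [ 0.5809 -0.2297  0.012 ]
0.016 [ 0.5885 -0.214   0.016 ] [ 0.5817 -0.3129  0.016 ] [ 0.5812 -0.3291  0.016 ] [ 0.5818 -0.2292  0.016 ]
[ 0.592  -0.2584  0.2679]
```

```bash
cat >> h.py <<'E'
E_=frame(np.radians(32),np.radians(-3.4)); O_=np.array([.4634,-.2665,.022])
def status():
    s=observe(); p=E_.T@(s["tcp_pos"]-O_)*1000; 
    w=np.degrees(Ro.from_matrix(s["eef_rot"].T@tool(E_)).as_rotvec())
    print("t %.2f"%s["time"],"arms-frame TCP mm",p.round(2),"bottom z",round(p[2]-111.3,1),"rot err(tool)",w.round(2),"F arms",(E_.T@s["ft_force"]).round(2),"tq",(E_.T@s["torque"]).round(3),"w",round(s["gripper_width"]*1000,2))
E
python3 - <<'E'
from h import *
np.set_printoptions(precision=4,suppress=True)
status(); plan(O_+E_@[-.009,0,.201],tool(E_),3,10,1)
E
```

```text
t 6.25 arms-frame TCP mm [-21.82  15.69 276.33] bottom z 165.0 rot err(tool) [-0.31 -0.01 -0.57] F arms [ 0.72  0.47 -0.87] tq [ 0.035 -0.765 -0.   ] w 9.82
t 6.25 tcp [ 0.592  -0.2584  0.2679] F [ 0.17  0.46 -1.12] w 0.0098
dist [-29.9279 -13.935  -70.6788] rot [-0.3129 -0.0128 -0.567 ]
{'grip': 1, 'offset': [4.5, 25.0, -5.4], 'turn': [-0.1, -0.0, -0.19]}
{'grip': 1, 'offset': [4.4, 25.1, -5.3], 'turn': [-0.1, -0.0, -0.19]}
{'grip': 1, 'offset': [4.4, 25.1, -5.3], 'turn': [-0.1, -0.0, -0.19]}
```

>>> servo_tool --moves '[{"grip":1,"offset":[4,0,-8],"turn":[-0.2,0,-0.3]},{"grip":1,"offset":[4,6,-6],"turn":[-0.1,0,-0.3]},{"grip":1,"offset":[2,14,0],"turn":[0,0,0]},{"grip":1,"offset":[0,18,0],"turn":[0,0,0]},{"grip":1,"offset":[0,16,0],"turn":[0,0,0]},{"grip":1,"offset":[0,8,0],"turn":[0,0,0]},{"grip":1,"offset":[0,0,0],"turn":[0,0,0]},{"grip":1,"offset":[0,0,0],"turn":[0,0,0]}]'

```text
time: 7.05
tcp_pos: [0.57, -0.2663, 0.207]
eef_rot: [[0.851, -0.523, 0.048], [-0.039, 0.028, 0.999], [-0.524, -0.852, 0.003]]
ft_force: [-0.6, 0.1, -1.0]
gripper_width: 0.0098
```

```bash
python3 - <<'E'
from h import *
import pickle
np.set_printoptions(precision=4,suppress=True)
status(); 
m=camera_model("wrist");im=snapshot("wrist"); cv2.imwrite("pics/w7r.png",im);pickle.dump(m,open("w7.pkl","wb"))
cv2.imwrite("pics/w7.png",cv2.resize(im[80:260,280:460],None,fx=3.3,fy=3.3,interpolation=2))
im=snapshot("scene"); 
cv2.imwrite("pics/s7.png",cv2.resize(cv2.convertScaleAbs(im[160:310,340:490],alpha=1.4),None,fx=4,fy=4,interpolation=2))
E
```

```text
t 7.05 arms-frame TCP mm [ -7.77   6.55 213.27] bottom z 102.0 rot err(tool) [0.19 0.65 0.42] F arms [ 0.03  0.11 -1.18] tq [ 0.006 -0.773  0.03 ] w 9.76
```

View pics/w7.png

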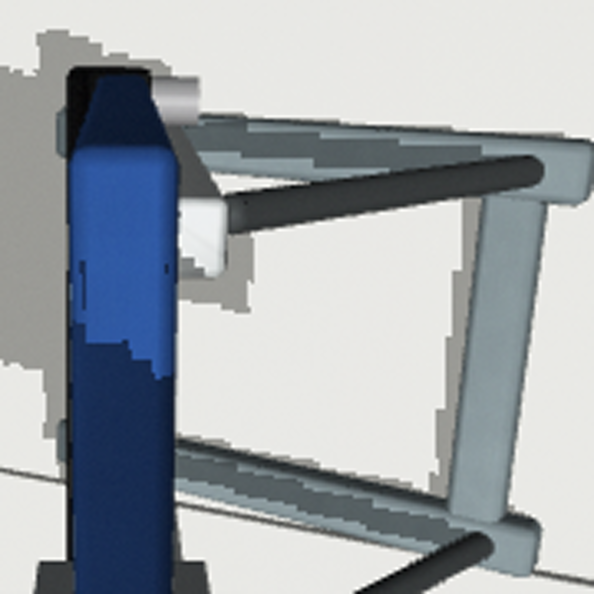

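View pics/s7.png

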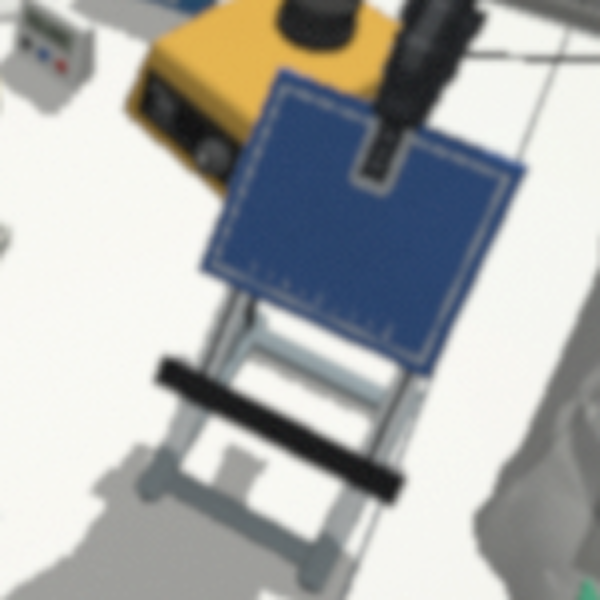

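```bash
python3 - <<'E'
from h import *
import pickle
np.set_printoptions(precision=2,suppress=True)
for p in ([.4866,-.1928,.0609],[.4756,-.3425,.0622],[.5205,.1167,.1462]): print(E_.T@(np.array(p)-O_)*1000)
m6=pickle.load(open("w6.pkl","rb"));m7=pickle.load(open("w7.pkl","rb"))
def inarms(m,p,y):
    o,d=ray(m,p); o=E_.T@(o-O_);d=E_.T@d; return (o+d*(y-o[1])/d[1])*1000
# ledge end corner rays cut with the plane y=+75 of the ledge end
print("w6 back corner",inarms(m6,crop((295,95),4,183,54),.075))
z7=lambda u,v:crop((280,80),3.3,u,v)
print("w7 lip front corner",inarms(m7,z7(68,68),.075), "back",inarms(m7,z7(152,68),.075))
# arm L front top edge in w7 at z=145 (partially hidden)
# board top back corner far end
B=(m7)
S=camera_model("scene"); s7=lambda u,v:crop((340,160),4,u,v)
for u,v in ((163,358),(157,375)): print("scene ledge L",inarms(S,s7(u,v),.075))
for u,v in ((405,480),(398,500)): print("scene ledge R",inarms(S,s7(u,v),-.075))
def onx(m,p,x):
    o,d=ray(m,p); o=E_.T@(o-O_);d=E_.T@d; return (o+d*(x-o[0])/d[0])*1000
print("board bottom corners in scene",onx(S,s7(203,270),-.0128),onx(S,s7(428,376),-.0128), "top",onx(S,s7(280,68),-.0128),onx(S,s7(525,165),-.0128))
E
```

```text
[-4.68 74.95 42.95]
[ -7.15 -75.14  42.93]
[-36.75 385.91 123.49]
w6 back corner [-0.99 75.   43.82]
w7 lip front corner [-21.01  75.    41.15] back [ 0.04 75.   35.3 ]
scene ledge L [-15.14  75.    44.93]
scene ledge L [-12.93  75.    32.29]
scene ledge R [-262.49  -75.    154.5 ]
scene ledge R [-34.76 -75.    41.69]
board bottom corners in scene [-12.8   72.79 105.12] [-12.8  -61.74 105.81] top [-12.8   74.67 232.19] [-12.8  -61.   233.77]
```

>>> servo_tool --moves '[{"grip":1,"offset":[0,3,-3.5],"turn":[0.1,0.3,0.2]},{"grip":1,"offset":[0,8,-2],"turn":[0,0.2,0.1]},{"grip":1,"offset":[0,10,0],"turn":[0,0,0]},{"grip":1,"offset":[0,6,0],"turn":[0,0,0]},{"grip":1,"offset":[0,0,0],"turn":[0,0,0]},{"grip":1,"offset":[0,0,0],"turn":[0,0,0]}]'

```text
time: 7.75
tcp_pos: [0.555, -0.2722, 0.1829]
eef_rot: [[0.849, -0.526, 0.057], [-0.049, 0.029, 0.998], [-0.526, -0.85, -0.001]]
ft_force: [0.1, -0.1, -1.2]
gripper_width: 0.0097
```

```bash
python3 -c "
from h import *
status()"
```

```text
t 7.75 arms-frame TCP mm [ -7.42  -0.29 185.04] bottom z 73.7 rot err(tool) [0.14 0.06 0.24] F arms [ 0.68 -0.11 -0.96] tq [-0.013 -0.7    0.012] w 9.69
```

>>> servo_tool --moves '[{"grip":1,"offset":[-0.5,4,0],"turn":[0,0,0.1]},{"grip":1,"offset":[0,7,0],"turn":[0,0,0]},{"grip":1,"offset":[0,5,0],"turn":[0,0,0]},{"grip":1,"offset":[0,1,0],"turn":[0,0,0]},{"grip":1,"offset":[0,0,0],"turn":[0,0,0]}]'

```text
time: 8.25
tcp_pos: [0.5451, -0.2715, 0.1676]
eef_rot: [[0.848, -0.527, 0.057], [-0.049, 0.029, 0.998], [-0.527, -0.85, -0.001]]
ft_force: [0.2, -0.0, -0.9]
gripper_width: 0.0097
```

```bash
python3 - <<'E'
from h import *
import pickle
status()
m=camera_model("wrist");im=snapshot("wrist"); cv2.imwrite("pics/w8r.png",im);pickle.dump(m,open("w8.pkl","wb"))
cv2.imwrite("pics/w8.png",cv2.resize(im[80:260,280:460],None,fx=3.3,fy=3.3,interpolation=2))
im=snapshot("scene"); 
cv2.imwrite("pics/s8.png",cv2.resize(cv2.convertScaleAbs(im[160:310,340:490],alpha=1.4),None,fx=4,fy=4,interpolation=2))
E
```

```text
t 8.25 arms-frame TCP mm [-7.7300e+00 -1.0000e-01  1.6687e+02] bottom z 55.6 rot err(tool) [0.15 0.09 0.17] F arms [ 0.65 -0.01 -0.68] tq [ 0.012 -0.753  0.044] w 9.71
```

View pics/w8.png

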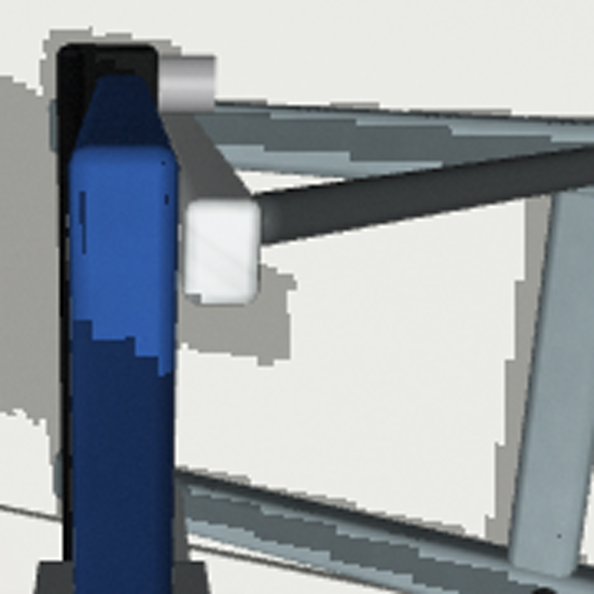

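View pics/s8.png

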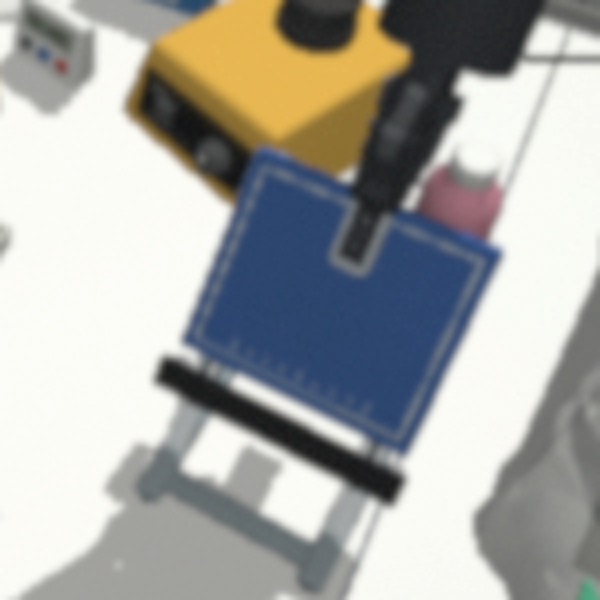

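>>> servo_tool --moves '[{"grip":1,"offset":[0,3,0],"turn":[0,0,0.1]},{"grip":1,"offset":[0,3,0],"turn":[0,0,0]},{"grip":1,"offset":[0,2,0],"turn":[0,0,0]},{"grip":1,"offset":[0,2,0],"turn":[0,0,0]},{"grip":1,"offset":[0,1,0],"turn":[0,0,0]}]'

```text
time: 8.85
tcp_pos: [0.5396, -0.2713, 0.1581]
eef_rot: [[0.848, -0.527, 0.056], [-0.049, 0.028, 0.998], [-0.528, -0.85, -0.002]]
ft_force: [0.6, 0.1, -1.6]
gripper_width: 0.0095
```

```bash
python3 -c "
from h import *
status()"
```

```text
t 8.85 arms-frame TCP mm [ -7.38  -0.32 155.82] bottom z 44.5 rot err(tool) [0.2  0.09 0.16] F arms [ 1.36  0.15 -1.01] tq [ 0.009 -0.784  0.013] w 9.52
```

>>> servo_tool --moves '[{"grip":1,"offset":[-0.3,1.5,0],"turn":[0,0,0]},{"grip":1,"offset":[0,1.5,0],"turn":[0,0,0]},{"grip":1,"offset":[0,1,0],"turn":[0,0,0]}]'

```text
time: 9.15
tcp_pos: [0.5372, -0.2713, 0.1549]
eef_rot: [[0.848, -0.526, 0.056], [-0.049, 0.027, 0.998], [-0.527, -0.85, -0.002]]
ft_force: [0.4, -0.2, 0.2]
gripper_width: 0.0096
```

```bash
python3 -c "
from h import *
status()"
```

```text
t 9.15 arms-frame TCP mm [ -7.7   -0.45 151.89] bottom z 40.6 rot err(tool) [0.22 0.09 0.2 ] F arms [ 0.28 -0.15  0.41] tq [ 0.089 -0.645  0.053] w 9.62
```

>>> servo_tool --moves '[{"grip":1,"offset":[0,1.5,0],"turn":[0,0,0]},{"grip":1,"offset":[0,1,0],"turn":[0,0,0]}]'

```text
time: 9.35
tcp_pos: [0.5365, -0.2713, 0.1539]
eef_rot: [[0.849, -0.525, 0.056], [-0.049, 0.027, 0.998], [-0.526, -0.851, -0.003]]
ft_force: [1.7, -0.1, 2.7]
gripper_width: 0.0097
```

```bash
python3 -c "
from h import *
status()"
```

```text
t 9.35 arms-frame TCP mm [ -7.82  -0.5  150.69] bottom z 39.4 rot err(tool) [0.24 0.08 0.29] F arms [ 0.   -0.04  3.19] tq [ 0.207 -0.42  -0.029] w 9.7
```

```bash
python3 - <<'E'
from h import *
import pickle
m=camera_model("wrist");im=snapshot("wrist"); cv2.imwrite("pics/w9r.png",im);pickle.dump(m,open("w9.pkl","wb"))
cv2.imwrite("pics/w9.png",cv2.resize(im[80:200,280:380],None,fx=5,fy=5,interpolation=2))
im=snapshot("scene"); 
cv2.imwrite("pics/s9.png",cv2.resize(cv2.convertScaleAbs(im[220:310,350:470],alpha=1.6),None,fx=6,fy=6,interpolation=2))
status()
E
```

```text
t 9.45 arms-frame TCP mm [ -7.82  -0.5  150.66] bottom z 39.4 rot err(tool) [0.24 0.08 0.29] F arms [0.27 0.37 3.13] tq [ 0.228 -0.449  0.047] w 9.79
```

View pics/w9.png

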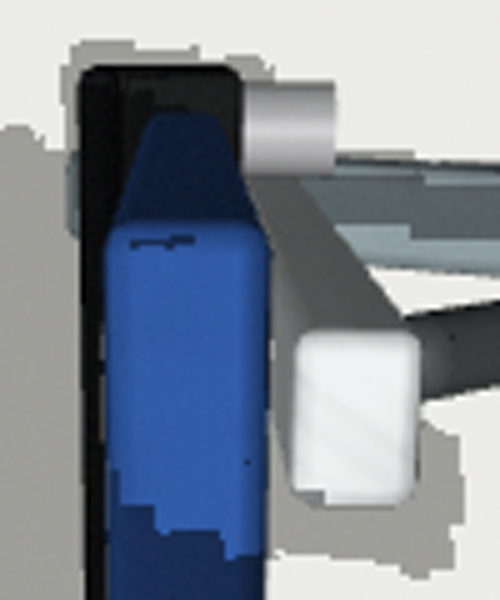

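View pics/s9.png

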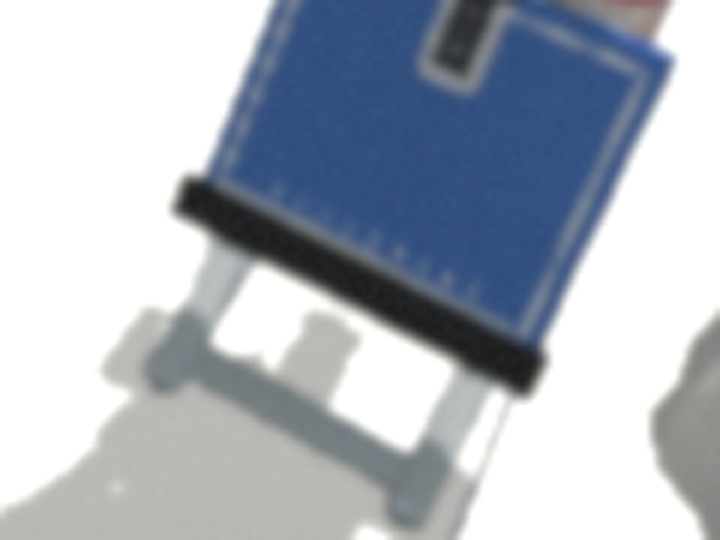

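>>> servo_tool --moves '[{"grip":1,"offset":[1,-1,0.3],"turn":[0.2,0,0.2]},{"grip":1,"offset":[1,0,0],"turn":[0,0,0]}]'

```text
time: 9.65
tcp_pos: [0.5382, -0.2715, 0.154]
eef_rot: [[0.847, -0.529, 0.058], [-0.049, 0.03, 0.998], [-0.53, -0.848, -0.0]]
ft_force: [0.1, 0.7, 2.3]
gripper_width: 0.0095
```

```bash
python3 -c "
from h import *
status()"
```

```text
t 9.65 arms-frame TCP mm [ -6.35  -0.54 151.7 ] bottom z 40.4 rot err(tool) [0.06 0.05 0.01] F arms [-1.18  0.67  1.93] tq [ 0.073 -0.225 -0.054] w 9.48
```

>>> servo_tool --moves '[{"grip":1,"offset":[1,-0.3,0],"turn":[0,0,0]},{"grip":1,"offset":[0.7,0,0],"turn":[0,0,0]}]'

```text
time: 9.85
tcp_pos: [0.5391, -0.2716, 0.1532]
eef_rot: [[0.845, -0.531, 0.059], [-0.05, 0.031, 0.998], [-0.532, -0.847, -0.0]]
ft_force: [-0.5, 0.1, 2.9]
gripper_width: 0.0094
```

```bash
python3 -c "
from h import *
status()"
```

```text
t 9.85 arms-frame TCP mm [ -5.21  -0.58 151.48] bottom z 40.2 rot err(tool) [ 0.03  0.03 -0.16] F arms [-1.95  0.12  2.2 ] tq [ 0.119 -0.116 -0.018] w 9.44
```

>>> servo_tool --moves '[{"grip":1,"offset":[0.6,0,0],"turn":[0,0,0]},{"grip":1,"offset":[0,0,0],"turn":[0,0,0]}]'

```text
time: 10.05
tcp_pos: [0.5392, -0.2716, 0.1532]
eef_rot: [[0.844, -0.533, 0.059], [-0.05, 0.032, 0.998], [-0.534, -0.846, -0.0]]
ft_force: [0.1, 0.9, 1.5]
gripper_width: 0.0094
```

```bash
python3 -c "
from h import *
status()"
```

```text
t 10.05 arms-frame TCP mm [ -5.14  -0.56 151.49] bottom z 40.2 rot err(tool) [ 0.   -0.01 -0.25] F arms [-0.75  0.92  1.28] tq [ 0.105 -0.347 -0.001] w 9.41
```

>>> servo_tool --moves '[{"grip":1,"offset":[0.6,0,0.3],"turn":[0,0,-0.3]},{"grip":1,"offset":[0.5,0,0],"turn":[0,0,-0.2]},{"grip":1,"offset":[0,0,0],"turn":[0,0,0]}]'

```text
time: 10.35
tcp_pos: [0.5391, -0.2716, 0.1532]
eef_rot: [[0.848, -0.527, 0.06], [-0.052, 0.031, 0.998], [-0.528, -0.849, -0.001]]
ft_force: [0.1, -0.3, 1.7]
gripper_width: 0.0097
```

```bash
python3 - <<'E'
from h import *
import pickle
status()
im=snapshot("wrist"); cv2.imwrite("pics/w10r.png",im)
cv2.imwrite("pics/w10.png",cv2.resize(cv2.convertScaleAbs(im[80:260,280:400],alpha=1.5,beta=30),None,fx=5,fy=3.3,interpolation=2))
status()
E
```

```text
t 10.35 arms-frame TCP mm [ -5.16  -0.63 151.45] bottom z 40.2 rot err(tool) [ 0.   -0.07  0.14] F arms [-0.8  -0.27  1.46] tq [ 0.005 -0.179 -0.051] w 9.65
t 10.40 arms-frame TCP mm [ -5.14  -0.64 151.42] bottom z 40.1 rot err(tool) [ 0.   -0.07  0.13] F arms [-2.46  0.25  1.35] tq [ 0.081  0.009 -0.073] w 9.68
```

View pics/w10.png

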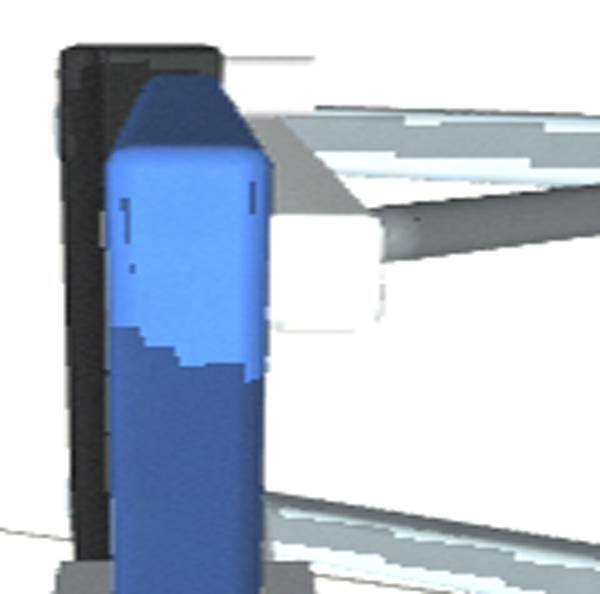

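>>> servo_tool --moves '[{"grip":1,"offset":[0.3,0,1],"turn":[0,0,0]},{"grip":1,"offset":[0,0,0.5],"turn":[0,0,0]},{"grip":1,"offset":[0,0,0],"turn":[0,0,0]}]' --force 20

```text
time: 10.7
tcp_pos: [0.5391, -0.2714, 0.1531]
eef_rot: [[0.848, -0.527, 0.06], [-0.053, 0.029, 0.998], [-0.528, -0.849, -0.003]]
ft_force: [-0.9, -0.2, 2.5]
gripper_width: 0.0095
```

```bash
python3 -c "
from h import *
status()"
```

```text
t 10.70 arms-frame TCP mm [ -5.11  -0.42 151.38] bottom z 40.1 rot err(tool) [ 0.12 -0.16  0.13] F arms [-2.08 -0.28  1.63] tq [ 0.052  0.051 -0.007] w 9.48
```

>>> servo_tool --moves '[{"grip":0.85,"offset":[0,0,0],"turn":[0,0,0]},{"grip":0.75,"offset":[0,0,0],"turn":[0,0,0]},{"grip":0.65,"offset":[0,0,0],"turn":[0,0,0]},{"grip":0.55,"offset":[0,0,0],"turn":[0,0,0]},{"grip":0.55,"offset":[0,0,0],"turn":[0,0,0]}]'

```text
time: 11.2
tcp_pos: [0.5412, -0.2697, 0.1508]
eef_rot: [[0.85, -0.523, 0.058], [-0.05, 0.031, 0.998], [-0.524, -0.852, 0.0]]
ft_force: [0.8, -0.7, -0.7]
gripper_width: 0.0384
```

```bash
python3 - <<'E'
from h import *
status()
im=snapshot("wrist"); cv2.imwrite("pics/w11r.png",im)
cv2.imwrite("pics/w11.png",cv2.convertScaleAbs(im,alpha=1.5,beta=20))
im=snapshot("scene"); 
cv2.imwrite("pics/s11.png",cv2.resize(cv2.convertScaleAbs(im[160:310,340:490],alpha=1.6),None,fx=4,fy=4,interpolation=2))
E
```

```text
t 11.20 arms-frame TCP mm [ -2.25   1.44 150.47] bottom z 39.2 rot err(tool) [0.02 0.05 0.39] F arms [ 1.07 -0.62 -0.2 ] tq [ 0.054 -0.534  0.032] w 38.44
```

View pics/w11.png

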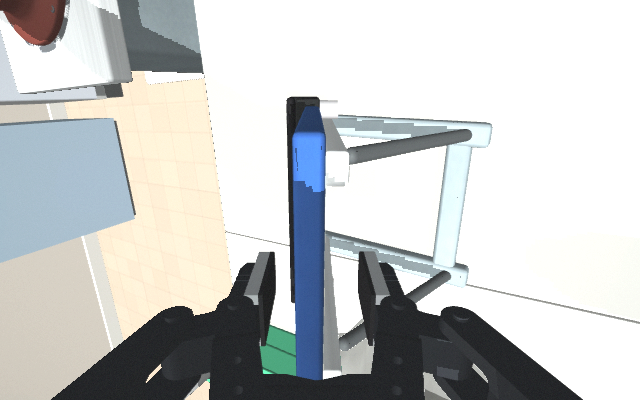

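View pics/s11.png

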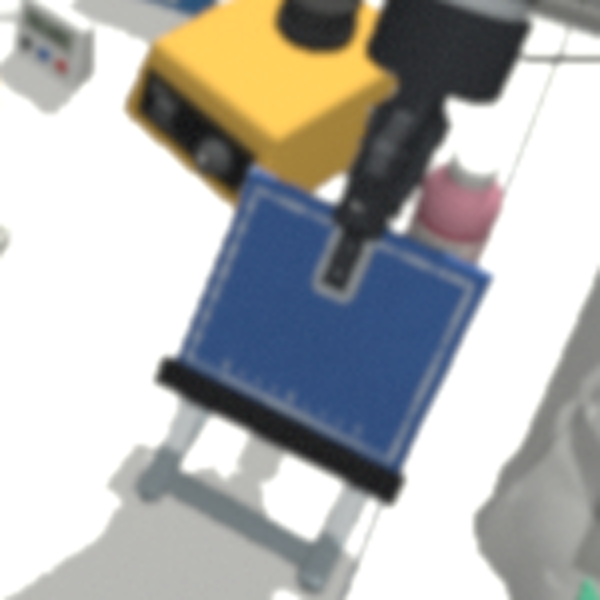

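>>> servo_tool --moves '[{"grip":0.55,"offset":[-2,-4,0],"turn":[0,0,0.3]},{"grip":0.55,"offset":[0,-10,0],"turn":[0,0,0]},{"grip":0.55,"offset":[0,-15,0],"turn":[0,0,0]},{"grip":0.55,"offset":[0,-15,0],"turn":[0,0,0]}]'

```text
time: 11.7
tcp_pos: [0.5625, -0.2707, 0.1906]
eef_rot: [[0.845, -0.531, 0.06], [-0.05, 0.033, 0.998], [-0.532, -0.847, 0.001]]
ft_force: [-0.1, 0.2, -0.5]
gripper_width: 0.0386
```

```bash
python3 - <<'E'
from h import *
status(); print(observe()["joint_pos"].round(2))
E
```

```text
t 11.70 arms-frame TCP mm [ -5.23   1.67 195.51] bottom z 84.2 rot err(tool) [-0.07  0.02 -0.16] F arms [ 0.13  0.21 -0.5 ] tq [-0.056 -0.595  0.047] w 38.56
[ 0.16  0.94  0.43  1.14 -0.11  1.64  0.48]
```

>>> servo_tool --moves '[{"grip":0.55,"offset":[0,-18,0],"turn":[0,0,0]},{"grip":0.55,"offset":[0,-22,0],"turn":[0,0,0]},{"grip":0.55,"offset":[0,-22,0],"turn":[0,0,0]},{"grip":0.55,"offset":[0,-10,0],"turn":[0,0,0]},{"grip":0.55,"offset":[0,0,0],"turn":[0,0,0]},{"grip":0.55,"offset":[0,0,0],"turn":[0,0,0]}]'

```text
time: 12.3
tcp_pos: [0.6051, -0.2737, 0.2599]
eef_rot: [[0.85, -0.524, 0.058], [-0.051, 0.028, 0.998], [-0.525, -0.851, -0.003]]
ft_force: [0.3, 0.6, -0.9]
gripper_width: 0.038
```

```bash
python3 - <<'E'
from h import *
import pickle
status(); print(observe()["joint_pos"].round(2))
m=camera_model("wrist");im=snapshot("wrist"); cv2.imwrite("pics/w12r.png",im);pickle.dump(m,open("w12.pkl","wb"))
cv2.imwrite("pics/w12.png",cv2.resize(cv2.convertScaleAbs(im[80:290,240:440],alpha=1.3,beta=20),None,fx=2.8,fy=2.8,interpolation=2))
im=snapshot("scene"); cv2.imwrite("pics/s12r.png",im)
cv2.imwrite("pics/s12.png",cv2.resize(cv2.convertScaleAbs(im[180:310,350:480],alpha=1.6),None,fx=4.5,fy=4.5,interpolation=2))
im=snapshot("top"); cv2.imwrite("pics/t12r.png",im)
cv2.imwrite("pics/t12.png",cv2.convertScaleAbs(im,alpha=1.3))
E
```

```text
t 12.30 arms-frame TCP mm [ -5.76   1.22 276.97] bottom z 165.7 rot err(tool) [ 0.2  -0.01  0.36] F arms [ 0.72  0.64 -0.6 ] tq [ 0.014 -0.555 -0.016] w 38.02
[ 0.18  0.96  0.43  0.87 -0.11  1.87  0.47]
```

View pics/w12.png

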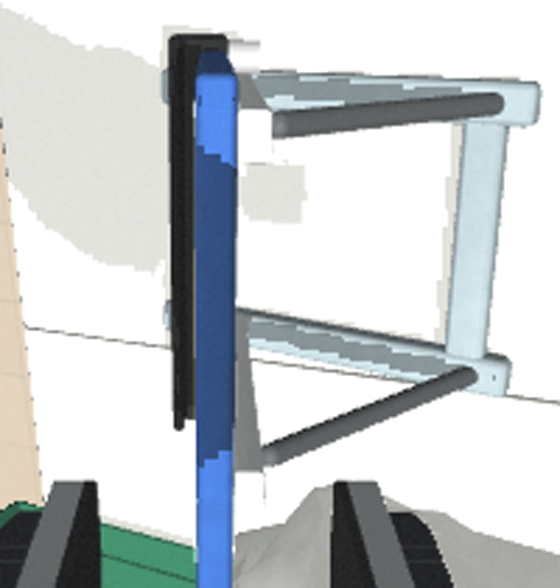

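View pics/s12.png

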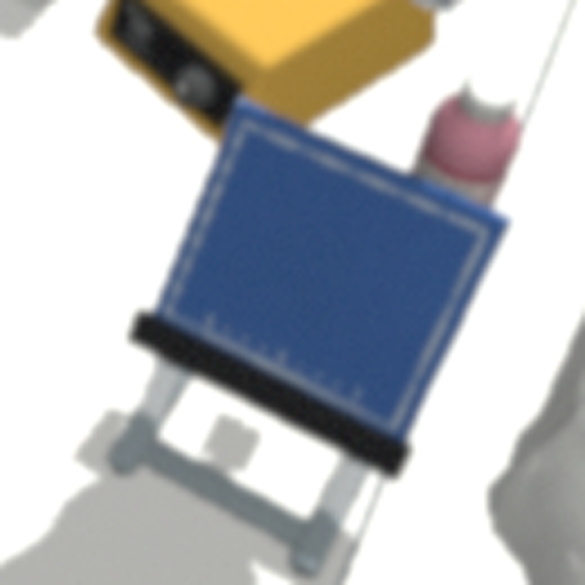

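View pics/t12.png

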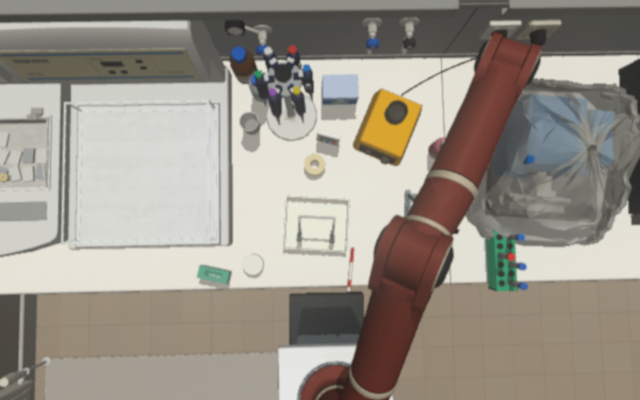

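```bash
python3 - <<'E'
from h import *
import pickle
np.set_printoptions(precision=2,suppress=True)
m=pickle.load(open("w12.pkl","rb")); z=lambda u,v:crop((240,80),2.8,u,v)
def inz(m,p,zz):
    o,d=ray(m,p); o=E_.T@(o-O_);d=E_.T@d; return (o+d*(zz-o[2])/d[2])*1000
print("top edge L front/back",inz(m,z(196,73),.170),inz(m,z(238,73),.170))
print("along back edge rows",[inz(m,z(u,v),.170) for u,v in ((238,150),(237,300),(235,450),(234,560))])
S=camera_model("scene"); s=lambda u,v:crop((350,180),4.5,u,v)
def onx(m,p,x):
    o,d=ray(m,p); o=E_.T@(o-O_);d=E_.T@d; return (o+d*(x-o[0])/d[0])*1000
print("scene back top L/R (x=0)",onx(S,s(240,96),0),onx(S,s(508,220),0))
print("scene front face left edge near lip / right (x=-10)",onx(S,s(162,315),-.01),onx(S,s(403,440),-.01))
print("ledge ends lip (x=-19)",onx(S,s(131,335),-.019),onx(S,s(400,473),-.019))
E
```

```text
top edge L front/back [ -9.86  69.09 170.  ] [ -0.26  69.09 170.  ]
along back edge rows [array([ -0.12,  51.67, 170.  ]), array([ -0.08,  15.06, 170.  ]), array([ -0.29, -25.55, 170.  ]), array([ -0.34, -58.28, 170.  ])]
scene back top L/R (x=0) [  0.    70.72 171.41] [  0.   -68.96 168.68]
scene front face left edge near lip / right (x=-10) [-10.    64.08  47.67] [-10.   -68.58  46.18]
ledge ends lip (x=-19) [-19.    73.58  33.31] [-19.   -73.87  33.59]
```

```bash
python3 -c "
from station import job_done
print(job_done())"
```

```text
the job is handed in; nothing more can be done
None
```

The blue board now stands on the easel: lower edge on the rubber behind the lip, back flat on both arms, and in the middle. I handed the job in at about 12.5 s.

**What I did:**
- I gripped the board's upper edge at 40 N and drew it up out of the rest along its own slope.
- I lowered it at about 10–15 mm/s until the wrist force showed the rubber, about 40 mm up the arms. The largest contact force was about 4 N.
- I eased off to 2–3 N, pushed it gently back against the arms and opened the fingers slowly. Then I drew the gripper out upwards.

**Last checks after letting go:**
- **Flatness:** in the wrist picture the back of the upper edge lay within 0.4 mm of the arm plane along its whole width.
- **Centring:** its ends measured +70.7 and -69.0 mm, so it is about 1 mm off the middle.
- **Lower edge:** the upper edge was at about 170 mm up the arms, which puts the lower edge at 40 mm, where I felt contact. I did not see it shift as the gripper withdrew.
- **Gripper:** it was well clear of the board and touching nothing.
- **Bystanders:** they looked unmoved. In the last top view the arm partly hid the bottle, but it stood in its place in the scene picture.

**What disagreed:**
- Just before contact, the scene camera put the lower edge about 3 mm higher than my estimate. That left a doubt whether I had touched the lip, so I checked before letting go: the wrist picture showed the edge inside the lip, and the give was close to that of the rubber.
- The arm shifted about 3 mm when the fingers opened, because the light push against the arms was released. The board did not follow.

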